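# Clear the short offcuts into the spring-lid scrap bin and clamp it shut

## Robot

A 7-joint arm with a two-finger parallel gripper is mounted at the origin on a cart in front of the work surface, level with it; the furniture and walls round the work are solid. World frame = base frame: x ahead of the robot, y to its left, z up, the work surface at z = 0. Lengths are in m, angles in degrees, forces in N, time in s.
With the tool pointing down it reaches from about 0.425 to 0.875 m from the base axis. Payload 4.7 kg.
Tool frame: the origin (TCP) lies on the centre line of the jaws, within the pads' length; the fingertips stand 19 mm ahead of it and the grasp point (between the pads) is the TCP; z points along the fingers, y is the line along which they close (so a half turn about z gives the same grasp; the last joint's range is limited). The gripper opens to 87 mm and grips with 3 to 60 N. Pads are 19 mm wide; open, the fingers measure 117 mm over their backs; the gripper's body (75 mm by 190 mm) begins 51 mm behind the grasp point.
Start: joints at [-65.942, 18.392, -4.016, 83.108, 1.295, 78.541, -3.26], TCP at [0.257, 0.597, 0.242] pointing down, gripper open.
Joint ranges: [-163.93, 163.93], [-17.29, 119.83], [-79.2, 71.16], [3.27, 140.29], [-89.18, 269.18], [5.43, 117.66], [-154.24, 154.24]. Speed limits (degrees/s): [147.25, 147.25, 180, 180, 180, 180, 180].

## Interface

Orientations are given as [roll, pitch, yaw] about the fixed x, y, z axes, in that order (R = Rz(yaw) Ry(pitch) Rx(roll)).
In Python, from cell import env, imaging gives the robot as it stands.
- The arm moves only by the shell command python3 -m crank 'ROWS' [OPENING] [FORCE]. ROWS is JSON, a list of rows, each an object of numbers: "x", "y", "z": the shift along the tool's x, y, z in m; "turn": the turn about the tool's z in rad. In form: [{"x": .., "y": .., "z": .., "turn": ..}, ...]. A call has 1 to 12 rows; each row is the pose to reach, as a shift and turn from the pose commanded when the call began, along the tool's axes at that moment; what a row does not reach only later rows make up. A row lasts 1/8 s, in which the tool goes at most 62.5 mm and 10.7 degrees, less where a joint would pass 70% of its speed; a pose out of reach is approached as far as the arm can. A call with a gripper value outside its range is refused whole. OPENING is the finger opening in m, from 0 to 0.087, set as the call begins (- or left out, the last holds). The fingers move at their own pace and stop on an object; FORCE is the grip in N (left out, the last holds). Time passes only in rows, so rows that repeat a pose let the fingers close. It gives the time, the measured TCP pose, the force, the opening and the grip force at its end, in the units of the state.
- env.get_obs(): the state, without advancing time (a new reading comes with each control period).
- imaging.read_camera(name): name is "side" or "top"; returns the picture (480x640x3 uint8, red, green, blue); there is no depth.
- imaging.get_calibration(name): a dict with "camera_matrix" (3x3 intrinsics, pixels), "position" and "attitude" of the camera in the world. Camera axes: x right, y up, looking along -z (the intrinsics and any distortion apply to the point x, -y, -z); pixel columns grow to the right and rows downward; lengths in m; the calibration is good to about 2 mm. A picture is of the moment at which its call begins. get_calibration takes no time and is no camera call.
- env.sign_off(): hands the job in; it is judged then, once.
The state is a dict: "time_s": time; "qpos": joint angles; "joint_velocities": joint speeds; "effort": joint torques, N m; "tool_pos": TCP position; "tool_rot": TCP orientation; "force": force on the tool from outside, world axes, zero at the start; "wrist_torque": the same for the moment, N m; "grip_width": finger opening in m; "grasp_force": force on a finger pad.
Only numpy, scipy, OpenCV 4.12 (cv2) and the standard library are available. Lean on these libraries where they do the work, as an engineer would, in place of code of your own. Each camera call takes 0.05 s, during which the arm holds its last target. There are 200 camera calls.

## Task

Swing the red-knobbed clamp clear of the scrap bin's yellow lid, lay the lid right back until it stays open, and put every short wooden offcut (120 mm long or less; there are two to four on the bench, right of the bin) into the bin. Then ease the lid down by its bar until it is fully shut, never letting its spring slam it, and swing the clamp fully back over the lid. Never lift the lid under the clamp, and leave the tape measure, the dowels and the longer wood where they are.

Things in the scene. Friction and masses are not known exactly. Their poses are not given: they have to be found in the camera images.
- bin: scrap bin of green-painted ply, fixed to the bench, 270 x 160 x 80 mm (own x, y, z), walls 10 mm, floor 12 mm thick, so inside 250 x 140 mm and 68 mm deep below the rim at z = 80 mm. Origin: centre of its underside; z up. The lid's hinge lies along its +y side, the lid's bar and the clamp on its -y side. It stands with +x away from the robot, turned up to 0.2 rad either way.
- lid (a joint): angle of the yellow lid (rad): 0 shut (level on the rim), grows as it opens to the stop at 2.2, laid back past upright. Lid 12 mm thick, about 0.75 kg. A closing spring and its weight pull it shut with about 0.64 N m near 0 (3 N at the bar), less as it rises; let go below about 1.6 rad it slams; beyond about 1.7 rad its weight lays it back and it stays open (0.3 N m at 2.2) against its stop.
- lid_bar (a point): middle of the lid's black grip bar: round, 12 mm thick, 110 mm long, parallel to the hinge (bin's x), 205 mm from the hinge line, in the lid's plane. 40 mm of free space lie between the bar and the lid's edge, so that a finger goes in. With the lid shut the bar is 86 mm above the bench, on the bin's -y side.
- lid_hinge (a point): point on the hinge line level with the middle of the bar: the bar's middle turns about it with radius 205 mm, in the plane square to the bin's x axis, from the -y side up and over to +y.
- clamp (a joint): angle of the swing clamp (rad): 0 its arm lies across the lid (along the bin's +y), grows anticlockwise seen from above to 2.5, clear of the lid at 1.3 and more (arm along the bin's -x at 1.57; at 2 it points half outward, out of the way of a gripper reaching into the bin). Stiff pivot (about 1.2 N at the knob): it stays where left.
- clamp_knob (a point): centre of the clamp's upright red knob, a cylinder 22 mm across and 36 mm tall on the end of the arm; this point is 125 mm above the bench, half-way up the knob, 60 mm from the pivot. The knob is fixed to the arm; it may turn between the fingers.
- clamp_pivot (a point): point on the clamp's vertical pivot axis, at the height of the knob's centre
- scrap_a_mid (a point): planed timber offcut, a plain wooden block 40 x 120 x 22 mm (own x, y, z; lies flat with z up, long side along own y), to go in the bin; this point is its centre. May be absent.
- scrap_b_mid (a point): planed timber offcut, a plain wooden block 60 x 100 x 28 mm (own x, y, z; lies flat with z up, long side along own y), to go in the bin; this point is its centre. May be absent.
- scrap_c_mid (a point): planed timber offcut, a plain wooden block 60 x 100 x 24 mm (own x, y, z; lies flat with z up, long side along own y), to go in the bin; this point is its centre. May be absent.
- scrap_d_mid (a point): planed timber offcut, a plain wooden block 50 x 80 x 18 mm (own x, y, z; lies flat with z up, long side along own y), to go in the bin; this point is its centre. May be absent.
- tape_measure_mid (a point): yellow tape measure 66 x 84 x 44 mm lying among the offcuts, its centre; leave alone
- dowels_mid (a point): bundle of dowels 31 x 166 x 20 mm, its centre; leave alone
- long_offcut_mid (a point): long wooden offcut 28 x 200 x 18 mm far to the right, its centre; leave alone
Mind the look-alikes: they are no part of the job. What is shaped like the part that bears scrap_b_mid but pink is not meant.

How it is judged (in metres and radians):
On the way, in this order (a step that is already met when the one before it is completed fails the run):
1. the clamp is swung clear of the lid (1.3 rad or more) (value of joint clamp above 1.25 rad), for 0.2 s.
2. the lid is laid back open (beyond 1.9 rad) (value of joint lid above 1.9 rad), for 0.2 s.
3. all the short offcuts are in the open bin, let go (x of scrap_a_mid in the frame of bin between -0.128 and 0.128 m and y of scrap_a_mid in the frame of bin between -0.073 and 0.073 m and z of scrap_a_mid in the frame of bin between 0.01 and 0.078 m and x of scrap_b_mid in the frame of bin between -0.128 and 0.128 m and y of scrap_b_mid in the frame of bin between -0.073 and 0.073 m and z of scrap_b_mid in the frame of bin between 0.01 and 0.078 m and x of scrap_c_mid in the frame of bin between -0.128 and 0.128 m and y of scrap_c_mid in the frame of bin between -0.073 and 0.073 m and z of scrap_c_mid in the frame of bin between 0.01 and 0.078 m and x of scrap_d_mid in the frame of bin between -0.128 and 0.128 m and y of scrap_d_mid in the frame of bin between -0.073 and 0.073 m and z of scrap_d_mid in the frame of bin between 0.01 and 0.078 m and linear speed of each of scrap_a, scrap_b, scrap_c, scrap_d below 0.03 m/s and value of joint lid above 1.5 rad and contact force between the fingers and scrap_a below 0.2 N and contact force between the fingers and scrap_b below 0.2 N and contact force between the fingers and scrap_c below 0.2 N and contact force between the fingers and scrap_d below 0.2 N), for 0.3 s.
4. the lid is fully shut (value of joint lid below 0.05 rad), for 0.3 s.
5. the clamp is back over the lid (value of joint clamp below 0.25 rad and value of joint lid below 0.05 rad), for 0.2 s.
At the end, for the whole second after the job is handed in: every short offcut present lies at rest inside the bin, below its rim; the lid is shut (under 0.05 rad); the clamp is over the lid (under 0.25 rad) (all of step 5 and x of scrap_a_mid in the frame of bin between -0.128 and 0.128 m and y of scrap_a_mid in the frame of bin between -0.073 and 0.073 m and z of scrap_a_mid in the frame of bin between 0.01 and 0.078 m and x of scrap_b_mid in the frame of bin between -0.128 and 0.128 m and y of scrap_b_mid in the frame of bin between -0.073 and 0.073 m and z of scrap_b_mid in the frame of bin between 0.01 and 0.078 m and x of scrap_c_mid in the frame of bin between -0.128 and 0.128 m and y of scrap_c_mid in the frame of bin between -0.073 and 0.073 m and z of scrap_c_mid in the frame of bin between 0.01 and 0.078 m and x of scrap_d_mid in the frame of bin between -0.128 and 0.128 m and y of scrap_d_mid in the frame of bin between -0.073 and 0.073 m and z of scrap_d_mid in the frame of bin between 0.01 and 0.078 m and linear speed of each of scrap_a, scrap_b, scrap_c, scrap_d below 0.03 m/s); the robot touches nothing.
It fails at once if the lid slams or drops: it moves towards shut faster than 2.5 rad/s (velocity of joint lid below -2.5 rad/s).
It fails at once if the lid is up (over 0.12 rad) while the clamp is over it (under 0.9 rad) (value of joint lid above 0.12 rad and value of joint clamp below 0.9 rad).
It fails at once if tape measure moved by more than 40 mm (distance of tape_measure_mid from where it was at the start of the episode above 0.04 m).
It fails at once if dowels moved by more than 40 mm (distance of dowels_mid from where it was at the start of the episode above 0.04 m).
It fails at once if long offcut moved by more than 40 mm (distance of long_offcut_mid from where it was at the start of the episode above 0.04 m).
Of scrap_a, scrap_b, scrap_c, scrap_d only 2 to 4 are there at a start; the rules pass over those that are not, and their reading is None.
At some moment in a run one of scrap_a, scrap_b, scrap_c, scrap_d may be knocked a few centimetres aside while the robot is not near it.
It also fails if it takes over 210 s, if anything falls off the work surface, if the arm or the gripper's body presses on something with over 40 N, if the wrist force passes 120 N, or if a joint passes its speed limit or range.

## Working session

There is one attempt and no reset: what is moved stays moved. The work goes in short steps, Python scripts to look and compute and a shell command to move; the robot and the scene stay as the last step left them, time stands still between calls to the robot, and variables do not carry over. Pictures are saved under pics/ and viewed, at most 14 in all, crops included, and the job is handed in when it is done.

```bash
ls; mkdir -p pics; python3 - <<'E'
from cell import env, imaging
import cv2
o=env.get_obs()
for k in('time_s','tool_pos','tool_rot','force','grip_width'):print(k,o[k])
for n in('side','top'):
    cv2.imwrite(f'pics/{n}0.png',imaging.read_camera(n)[:,:,::-1]); print(n,imaging.get_calibration(n))
E
```

```text
pics
time_s 0.0
tool_pos [0.2564435  0.59669773 0.24046667]
tool_rot [-1.79889471e+02  7.27771178e-03  1.56749866e+02]
force [-0.17609677 -0.56885008  0.82712723]
grip_width 0.08691139873152724
side {'camera_matrix': array([[577.17377003,   0.        , 323.13645927],
       [  0.        , 577.17377003, 245.13915625],
       [  0.        ,   0.        ,   1.        ]]), 'position': array([ 0.64988594, -1.36063995,  0.7277115 ]), 'attitude': array([63.14583988, -1.34409033,  2.16792563])}
top {'camera_matrix': array([[481.8172479 ,   0.        , 320.39018862],
       [  0.        , 481.8172479 , 240.11499796],
       [  0.        ,   0.        ,   1.        ]]), 'position': array([ 0.5086164 , -0.11903225,  1.26389244]), 'attitude': array([  5.3248391 ,  -1.38339603, -89.81423748])}
```

View pics/side0.png

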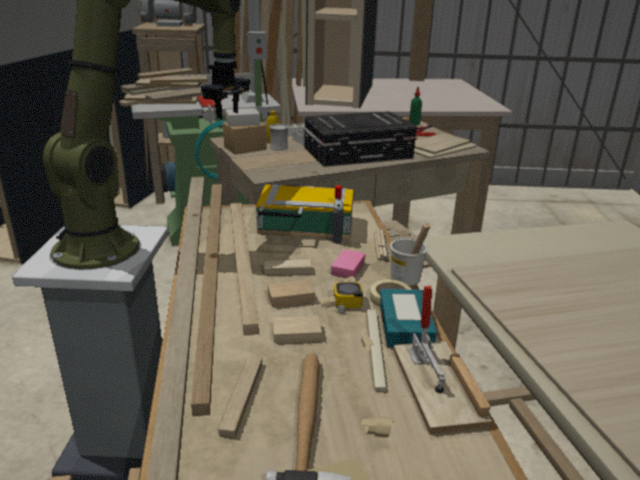

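View pics/top0.png

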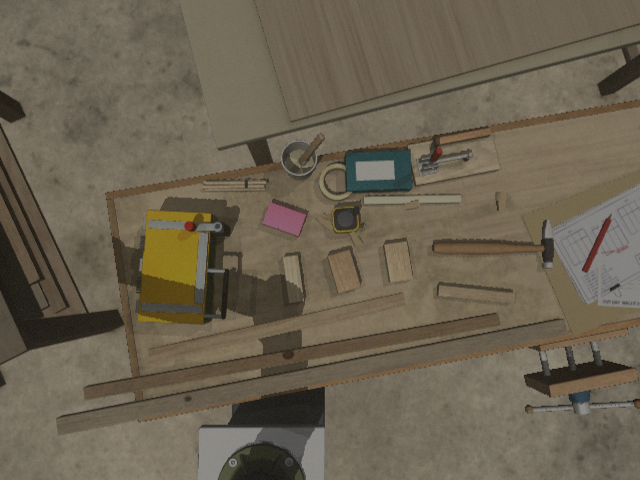

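The side view shows the yellow-lidded bin at (305,210), the red knob at (338,190), three blocks at (288,267), (291,291) and (298,330), the pink look-alike at (348,263) and the tape at (348,294). In the top view the bin is at (175,265), the knob at (190,226), the pivot at (217,228) and the bar at (224,290). The blocks are at (292,279), (343,271) and (398,262), and pink is at (285,218). The 200 mm piece at (475,293) is the long offcut. I'll measure these and enlarge.

```bash
cat > h.py <<'E'
import numpy as np, cv2
from scipy.spatial.transform import Rotation as R
from cell import env, imaging
def cal(n):
    c=imaging.get_calibration(n); return np.array(c['camera_matrix']),np.array(c['position']),R.from_euler('xyz',c['attitude'],degrees=True).as_matrix()
def ray(n,u,v):
    K,p,A=cal(n); d=np.linalg.inv(K)@[u,v,1]; return p,A@(d*[1,-1,-1])
def onz(n,uv,z):
    p,d=ray(n,*uv); return p+d*(z-p[2])/d[2]
def proj(n,P):
    K,p,A=cal(n); q=K@((A.T@(np.array(P)-p))*[1,-1,-1]); return q[:2]/q[2]
def tri(a,b):
    (p,d),(q,e)=ray('top',*a),ray('side',*b)
    s=np.linalg.lstsq(np.c_[d,-e],q-p,rcond=None)[0]; x,y=p+d*s[0],q+e*s[1]
    return (x+y)/2,np.linalg.norm(x-y)
def shot(n,f=None):
    im=imaging.read_camera(n)[:,:,::-1].copy()
    if f: cv2.imwrite('pics/'+f,im)
    return im
def blobs(im,lo,hi,roi,amin=20):
    x0,y0,x1,y1=roi; m=cv2.inRange(cv2.cvtColor(im[y0:y1,x0:x1],cv2.COLOR_BGR2HSV),np.array(lo),np.array(hi))
    out=[]
    for c in cv2.findContours(m,cv2.RETR_EXTERNAL,cv2.CHAIN_APPROX_NONE)[0]:
        if cv2.contourArea(c)>=amin:
            out.append((cv2.contourArea(c),c[:,0,:]+[x0,y0]))
    return sorted(out,key=lambda t:-t[0])
def rectz(n,c,z):
    P=np.array([onz(n,p,z)[:2] for p in c],np.float32)*1000
    (x,y),(w,h),a=cv2.minAreaRect(P)
    if w>h: w,h,a=h,w,a+90   # h long; angle of w axis -> long axis = a+90
    return np.round([x,y,w,h,(a+90)%180],1)
E
python3 - <<'E'
from h import *
t=cv2.imread('pics/top0.png');s=cv2.imread('pics/side0.png')
for n,im,roi in(('top',t,(170,210,215,240)),('side',s,(325,180,350,215))):
    for a,c in blobs(im,(0,150,60),(8,255,255),roi,8)[:2]: print('red',n,a,c.min(0),c.max(0),c.mean(0))
for a,c in blobs(t,(18,150,60),(35,255,255),(110,190,230,340),200): print('lid',a,rectz('top',c,.092), c.min(0),c.max(0))
cv2.imwrite('pics/z1.png',np.vstack([cv2.convertScaleAbs(cv2.resize(t[195:345,125:425],None,fx=2,fy=2,interpolation=cv2.INTER_CUBIC),alpha=1.6),cv2.convertScaleAbs(cv2.resize(s[230:350,220:420],None,fx=2.3,fy=2.3,interpolation=cv2.INTER_CUBIC)[:,:600] if 0 else cv2.resize(s[180:350,230:430],(600,290)),alpha=1.6)]))
for u in((190,226),(217,228),(224,290)): print(u,onz('top',u,.09))
E
```

```text
red top 47.5 [185 222] [193 230] [188.73913043 225.43478261]
red side 41.5 [335 185] [341 198] [337.87878788 190.87878788]
lid 5634.5 [553.2 204.5 157.3 268.9 177.4] [138 210] [211 323]
(190, 226) [0.65097071 0.17110649 0.09      ]
(217, 228) [0.64646208 0.1054824  0.09      ]
(224, 290) [0.49599697 0.08520445 0.09      ]
```

View pics/z1.png

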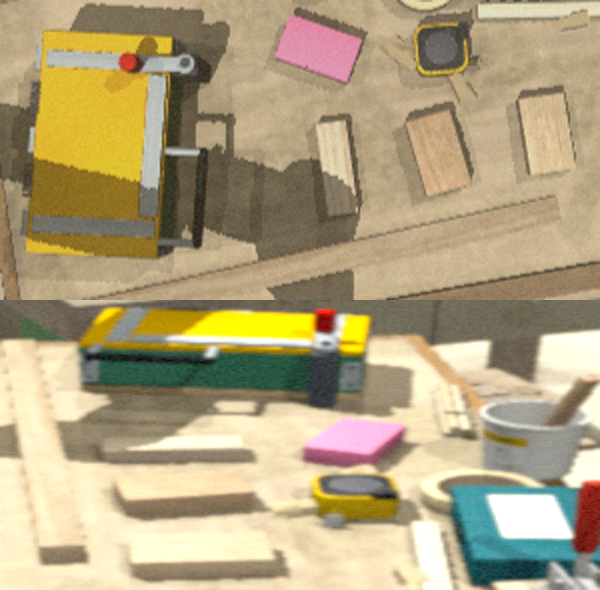

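```bash
python3 - <<'E'
from h import *
t=cv2.imread('pics/top0.png')
f=lambda q:np.array(q)/2+[125,195]
for nm,q,z in(('a',[(316,120),(349,116),(357,215),(329,218)],.022),('mid',[(404,113),(454,104),(471,185),(424,196)],.028),('right',[(517,93),(562,88),(576,170),(528,177)],.024),('pink',[(290,14),(362,45),(350,82),(276,52)],.028),('tape',[(415,25),(468,25),(468,75),(415,75)],.044)): print(nm,rectz('top',f(q),z))
print('knob',onz('top',(189.3,226),.143),tri((189.3,226),(338,191)),'pivot',onz('top',f((187,63)),.105))
for a,c in blobs(t,(0,0,0),(180,255,42),(215,262,236,325),20): print('bar',a,rectz('top',c,.09),c.min(0),c.max(0))
for q in((205,150),(198,245)): print(onz('top',f(q),.09))
print(onz('top',f((35,30)),.092),onz('top',f((172,36)),.092),onz('top',f((160,258)),.092),onz('top',f((26,250)),.092))
E
```

```text
a [525.1 -81.6  42.8 127.1   7.2]
mid [ 549.  -210.    65.5  109.1   13.2]
right [ 571.8 -348.6   62.9  109.2    8.4]
pink [678.3 -56.8  52.6 105.4  68.2]
tape [ 674.6 -212.9   64.5   68.3   90.3]
knob [0.64453351 0.15962653 0.143     ] (array([0.64725372, 0.16319655, 0.12899342]), np.float64(0.0020318260042462184)) pivot [0.64836195 0.09909969 0.105     ]
bar 180.5 [487.9  83.6  12.3 117.6 177.4] [221 269] [228 318]
[0.54421081 0.07781136 0.09      ]
[0.43034613 0.08377815 0.09      ]
[0.68925806 0.28669787 0.092     ] [0.68302152 0.12053553 0.092     ] [0.41502853 0.12832089 0.092     ] [0.42424571 0.2874759  0.092     ]
```

```bash
cat > go.py <<'E'
# usage: go.py yaw_deg|- x y z [x y z ...] : shifts in tool axes from current pose
import sys; from h import *
o=env.get_obs(); A=R.from_euler('xyz',o['tool_rot'],degrees=True).as_matrix(); y0=o['tool_rot'][2]
if sys.argv[1]!='-': print('turn %.3f'%np.radians((y0-float(sys.argv[1])+180)%360-180))
for P in np.array(sys.argv[2:],float).reshape(-1,3): print(np.round(A.T@(P-o['tool_pos']),3))
print('t',round(o['time_s'],2),'pos',np.round(o['tool_pos'],4),'yaw',round(y0,1),'F',np.round(o['force'],1),'w',round(o['grip_width'],4),'g',np.round(o['grasp_force'],1))
E
python3 go.py 177.4 .646 .160 .30 .646 .160 .20; python3 -m crank '[{"z":-0.06},{"z":-0.08}]' 0.087 10
```

```text
turn -0.360
[-0.53  -0.248 -0.059]
[-0.53  -0.247  0.041]
t 0.1 pos [0.2565 0.5968 0.2406] yaw 156.7 F [-0.9  0.9  0.6] w 0.0871 g 0.0invalid input
```

```bash
python3 -m crank '[{"x":0,"y":0,"z":-0.06,"turn":0},{"x":0,"y":0,"z":-0.08,"turn":0}]' 0.08 10; python3 go.py 177.4 .646 .160 .30 .646 .160 .20
```

```text
time_s: 0.35
tool_pos: [0.2569, 0.5981, 0.325]
tool_rot: [179.7, -0.0, 156.7]
force: [0.3, 0.4, 0.4]
grip_width: 0.0808
grasp_force: 0.0
turn -0.360
[-0.53  -0.249  0.024]
[-0.53  -0.249  0.124]
t 0.35 pos [0.2569 0.5981 0.325 ] yaw 156.7 F [0.3 0.4 0.4] w 0.0808 g 0.0
```

```bash
python3 -m crank '[{"x":-0.53,"y":-0.249,"z":0.024,"turn":-0.36},{"x":-0.53,"y":-0.249,"z":0.024,"turn":-0.36},{"x":-0.53,"y":-0.249,"z":0.024,"turn":-0.36},{"x":-0.53,"y":-0.249,"z":0.024,"turn":-0.36},{"x":-0.53,"y":-0.249,"z":0.024,"turn":-0.36},{"x":-0.53,"y":-0.249,"z":0.024,"turn":-0.36},{"x":-0.53,"y":-0.249,"z":0.024,"turn":-0.36},{"x":-0.53,"y":-0.249,"z":0.024,"turn":-0.36},{"x":-0.53,"y":-0.249,"z":0.024,"turn":-0.36},{"x":-0.53,"y":-0.249,"z":0.084,"turn":-0.36},{"x":-0.53,"y":-0.249,"z":0.104,"turn":-0.36},{"x":-0.53,"y":-0.249,"z":0.104,"turn":-0.36}]' 0.07; python3 go.py 177.4 .646 .160 .132; python3 -c "
from h import *
shot('side','s1.png');im=cv2.imread('pics/s1.png');cv2.imwrite('pics/s1c.png',cv2.convertScaleAbs(cv2.resize(im[110:260,220:420],(800,600),interpolation=cv2.INTER_CUBIC),alpha=1.4))"
```

```text
time_s: 1.85
tool_pos: [0.6438, 0.1586, 0.2145]
tool_rot: [-179.9, -0.3, 177.3]
force: [-0.5, -0.3, 0.4]
grip_width: 0.0703
grasp_force: 0.0
turn -0.001
[-0.003  0.002  0.082]
t 1.85 pos [0.6438 0.1586 0.2145] yaw 177.3 F [-0.5 -0.3  0.4] w 0.0703 g 0.0
```

View pics/s1c.png

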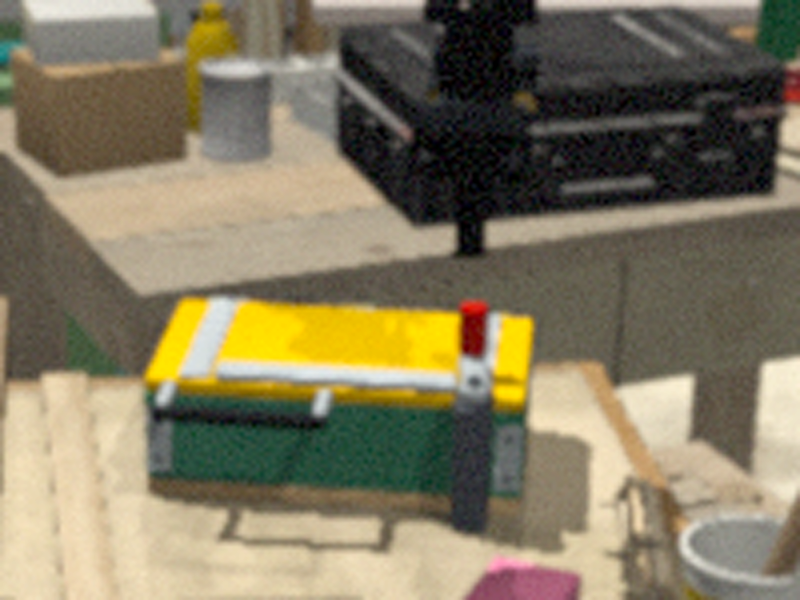

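The fingertip at crop (470,245) lies straight above the knob at (473,325), so I'll descend and take the knob.

```bash
python3 -m crank '[{"x":-0.003,"y":0.002,"z":0.05,"turn":0},{"x":-0.003,"y":0.002,"z":0.08,"turn":0},{"x":-0.003,"y":0.002,"z":0.082,"turn":0}]' 0.07; python3 -m crank '[{"x":0,"y":0,"z":0,"turn":0},{"x":0,"y":0,"z":0,"turn":0},{"x":0,"y":0,"z":0,"turn":0},{"x":0,"y":0,"z":0,"turn":0}]' 0.0 10; python3 go.py -
python3 - <<'E'
import numpy as np
# arc in bin axes; tool x=-bin x, tool y=+bin y
for a in np.arange(0,2.11,.15): print(round(a,2),np.round([.06*np.sin(a),.06*(np.cos(a)-1)],3))
E
```

```text
time_s: 2.28
tool_pos: [0.6474, 0.1619, 0.1349]
tool_rot: [-180.0, -0.1, 177.5]
force: [-0.6, 0.5, -0.9]
grip_width: 0.0698
grasp_force: 0.0
time_s: 2.78
tool_pos: [0.6487, 0.1611, 0.1363]
tool_rot: [180.0, 0.1, 177.4]
force: [0.4, 0.6, -0.5]
grip_width: 0.0378
grasp_force: 0.0
t 2.77 pos [0.6487 0.1611 0.1363] yaw 177.4 F [ 0.4  0.6 -0.5] w 0.0378 g 0.0
0.0 [0. 0.]
0.15 [ 0.009 -0.001]
0.3 [ 0.018 -0.003]
0.45 [ 0.026 -0.006]
0.6 [ 0.034 -0.01 ]
0.75 [ 0.041 -0.016]
0.9 [ 0.047 -0.023]
1.05 [ 0.052 -0.03 ]
1.2 [ 0.056 -0.038]
1.35 [ 0.059 -0.047]
1.5 [ 0.06  -0.056]
1.65 [ 0.06  -0.065]
1.8 [ 0.058 -0.074]
1.95 [ 0.056 -0.082]
2.1 [ 0.052 -0.09 ]
```

```bash
python3 -m crank '[{"x":0,"y":0,"z":0.003,"turn":0},{"x":0,"y":0,"z":0.003,"turn":0},{"x":0,"y":0,"z":0.003,"turn":0},{"x":0,"y":0,"z":0.003,"turn":0}]' 0.0 10;  python3 go.py -
```

```text
time_s: 3.28
tool_pos: [0.6484, 0.1637, 0.1327]
tool_rot: [179.8, 0.0, 177.5]
force: [0.5, 4.8, 0.4]
grip_width: 0.0219
grasp_force: 10.0
t 3.27 pos [0.6484 0.1637 0.1327] yaw 177.5 F [0.5 4.8 0.4] w 0.0219 g 10.0
```

```bash
python3 -m crank '[{"x":0.009,"y":0.001,"z":0,"turn":0},{"x":0.018,"y":-0.002,"z":0,"turn":0},{"x":0.026,"y":-0.005,"z":0,"turn":0},{"x":0.034,"y":-0.009,"z":0,"turn":0},{"x":0.041,"y":-0.015,"z":0,"turn":0},{"x":0.047,"y":-0.022,"z":0,"turn":0},{"x":0.052,"y":-0.029,"z":0,"turn":0},{"x":0.056,"y":-0.037,"z":0,"turn":0},{"x":0.059,"y":-0.046,"z":0,"turn":0},{"x":0.060,"y":-0.055,"z":0,"turn":0},{"x":0.060,"y":-0.064,"z":0,"turn":0},{"x":0.058,"y":-0.073,"z":0,"turn":0}]'; python3 go.py -
```

```text
time_s: 4.78
tool_pos: [0.5847, 0.0912, 0.1324]
tool_rot: [180.0, -0.2, 177.4]
force: [-3.0, 4.6, 2.6]
grip_width: 0.0213
grasp_force: 10.0
t 4.78 pos [0.5847 0.0912 0.1324] yaw 177.4 F [-3.   4.6  2.6] w 0.0213 g 10.0
```

```bash
python3 -m crank '[{"x":-0.002,"y":-0.008,"z":0,"turn":0},{"x":-0.006,"y":-0.016,"z":0,"turn":0},{"x":-0.006,"y":-0.016,"z":0,"turn":0}]'; python3 -m crank '[{"x":0,"y":0,"z":0,"turn":0},{"x":0,"y":0,"z":0,"turn":0},{"x":0,"y":0,"z":0,"turn":0},{"x":0,"y":0,"z":0,"turn":0},{"x":0,"y":0,"z":0,"turn":0},{"x":0,"y":0,"z":-0.05,"turn":0},{"x":0,"y":0,"z":-0.10,"turn":0},{"x":0,"y":0,"z":-0.10,"turn":0}]' 0.06; python3 go.py 177.4 .488 .084 .16 .488 .084 .088; python3 -c "
from h import *
t=shot('top','t1.png')
for a,c in blobs(t,(0,150,60),(8,255,255),(170,200,260,290),8)[:2]: print('red',a,c.mean(0),onz('top',c.mean(0),.14))
for a,c in blobs(t,(0,0,0),(180,255,42),(205,262,236,325),20): print('bar',a,rectz('top',c,.09),c.min(0),c.max(0))"
```

```text
time_s: 5.15
tool_pos: [0.5924, 0.0725, 0.1325]
tool_rot: [-179.9, -0.0, 177.3]
force: [-2.3, 1.5, 2.8]
grip_width: 0.0215
grasp_force: 10.0
time_s: 6.15
tool_pos: [0.5951, 0.0748, 0.2377]
tool_rot: [179.9, 0.5, 177.4]
force: [0.6, 0.1, -1.1]
grip_width: 0.0598
grasp_force: 0.0
turn -0.001
[0.108 0.004 0.077]
[0.109 0.004 0.149]
t 6.15 pos [0.5951 0.0748 0.2377] yaw 177.4 F [ 0.6  0.1 -1.1] w 0.0598 g 0.0
bar 337.0 [489.4 119.8  21.7 148.5   1.5] [205 262] [214 324]
bar 133.0 [489.1  84.2  10.3 115.3 177.6] [222 269] [227 317]
```

```bash
python3 -m crank '[{"x":0.06,"y":0.004,"z":0.0,"turn":0},{"x":0.108,"y":0.005,"z":0.04,"turn":0},{"x":0.108,"y":0.005,"z":0.09,"turn":0},{"x":0.108,"y":0.005,"z":0.14,"turn":0},{"x":0.108,"y":0.005,"z":0.152,"turn":0},{"x":0.108,"y":0.005,"z":0.152,"turn":0}]' 0.045;  python3 -m crank '[{"x":0,"y":0,"z":0,"turn":0},{"x":0,"y":0,"z":0,"turn":0},{"x":0,"y":0,"z":0,"turn":0},{"x":0,"y":0,"z":0,"turn":0},{"x":0,"y":0,"z":0,"turn":0}]' 0.0 15; python3 go.py -
```

```text
time_s: 6.95
tool_pos: [0.4843, 0.0843, 0.0801]
tool_rot: [-180.0, -0.1, 177.4]
force: [0.3, 0.4, 0.5]
grip_width: 0.0447
grasp_force: 0.0
time_s: 7.58
tool_pos: [0.4851, 0.0863, 0.0811]
tool_rot: [179.9, 0.1, 177.4]
force: [0.8, 5.8, 0.2]
grip_width: 0.0111
grasp_force: 14.8
t 7.58 pos [0.4851 0.0863 0.0811] yaw 177.4 F [0.8 5.8 0.2] w 0.0111 g 14.8
```

```bash
python3 - <<'E'
import numpy as np
for a in np.arange(.1,2.21,.1): print(round(a,2),np.round([.205*(1-np.cos(a)),-.205*np.sin(a)],3), '| from 1.2',np.round([.205*(np.cos(1.2)-np.cos(a)),.205*(np.sin(1.2)-np.sin(a))],3))
E
```

```text
0.1 [ 0.001 -0.02 ] | from 1.2 [-0.13   0.171]
0.2 [ 0.004 -0.041] | from 1.2 [-0.127  0.15 ]
0.3 [ 0.009 -0.061] | from 1.2 [-0.122  0.13 ]
0.4 [ 0.016 -0.08 ] | from 1.2 [-0.115  0.111]
0.5 [ 0.025 -0.098] | from 1.2 [-0.106  0.093]
0.6 [ 0.036 -0.116] | from 1.2 [-0.095  0.075]
0.7 [ 0.048 -0.132] | from 1.2 [-0.083  0.059]
0.8 [ 0.062 -0.147] | from 1.2 [-0.069  0.044]
0.9 [ 0.078 -0.161] | from 1.2 [-0.053  0.03 ]
1.0 [ 0.094 -0.173] | from 1.2 [-0.036  0.019]
1.1 [ 0.112 -0.183] | from 1.2 [-0.019  0.008]
1.2 [ 0.131 -0.191] | from 1.2 [ 0. -0.]
1.3 [ 0.15  -0.198] | from 1.2 [ 0.019 -0.006]
1.4 [ 0.17  -0.202] | from 1.2 [ 0.039 -0.011]
1.5 [ 0.19  -0.204] | from 1.2 [ 0.06  -0.013]
1.6 [ 0.211 -0.205] | from 1.2 [ 0.08  -0.014]
1.7 [ 0.231 -0.203] | from 1.2 [ 0.101 -0.012]
1.8 [ 0.252 -0.2  ] | from 1.2 [ 0.121 -0.009]
1.9 [ 0.271 -0.194] | from 1.2 [ 0.141 -0.003]
2.0 [ 0.29  -0.186] | from 1.2 [0.16  0.005]
2.1 [ 0.308 -0.177] | from 1.2 [0.178 0.014]
2.2 [ 0.326 -0.166] | from 1.2 [0.195 0.025]
```

```bash
python3 -m crank '[{"x":0,"y":0.001,"z":-0.02,"turn":0},{"x":0,"y":0.004,"z":-0.041,"turn":0},{"x":0,"y":0.009,"z":-0.061,"turn":0},{"x":0,"y":0.016,"z":-0.08,"turn":0},{"x":0,"y":0.025,"z":-0.098,"turn":0},{"x":0,"y":0.036,"z":-0.116,"turn":0},{"x":0,"y":0.048,"z":-0.132,"turn":0},{"x":0,"y":0.062,"z":-0.147,"turn":0},{"x":0,"y":0.078,"z":-0.161,"turn":0},{"x":0,"y":0.094,"z":-0.173,"turn":0},{"x":0,"y":0.112,"z":-0.183,"turn":0},{"x":0,"y":0.131,"z":-0.191,"turn":0}]' 0.0 25; python3 go.py -
```

```text
time_s: 9.07
tool_pos: [0.4907, 0.2149, 0.2683]
tool_rot: [-179.8, -0.1, 177.4]
force: [5.4, 0.3, -11.0]
grip_width: 0.0101
grasp_force: 25.5
t 9.07 pos [0.4907 0.2149 0.2683] yaw 177.4 F [  5.4   0.3 -11. ] w 0.0101 g 25.5
```

```bash
python3 -m crank '[{"x":0,"y":0.019,"z":-0.006,"turn":0},{"x":0,"y":0.039,"z":-0.011,"turn":0},{"x":0,"y":0.060,"z":-0.013,"turn":0},{"x":0,"y":0.080,"z":-0.014,"turn":0},{"x":0,"y":0.101,"z":-0.012,"turn":0},{"x":0,"y":0.121,"z":-0.009,"turn":0},{"x":0,"y":0.141,"z":-0.003,"turn":0},{"x":0,"y":0.160,"z":0.005,"turn":0},{"x":0,"y":0.178,"z":0.014,"turn":0},{"x":0,"y":0.186,"z":0.019,"turn":0},{"x":0,"y":0.186,"z":0.019,"turn":0}]'; python3 go.py -
```

```text
time_s: 10.45
tool_pos: [0.4993, 0.4015, 0.2522]
tool_rot: [-180.0, -0.0, 177.4]
force: [1.3, -4.9, -6.6]
grip_width: 0.0105
grasp_force: 25.2
t 10.45 pos [0.4993 0.4015 0.2522] yaw 177.4 F [ 1.3 -4.9 -6.6] w 0.0105 g 25.2
```

```bash
python3 -m crank '[{"x":0,"y":0,"z":0,"turn":0},{"x":0,"y":0,"z":0,"turn":0},{"x":0,"y":0,"z":0,"turn":0},{"x":0,"y":0,"z":0,"turn":0},{"x":0,"y":0,"z":0,"turn":0},{"x":0,"y":0,"z":-0.03,"turn":0},{"x":0,"y":0,"z":-0.06,"turn":0},{"x":0,"y":0,"z":-0.10,"turn":0},{"x":0,"y":0,"z":-0.10,"turn":0}]' 0.045; python3 go.py -165.8 .549 -.21 .30; python3 - <<'E'
from h import *
t=shot('top','t2.png'); print(env.get_obs()['qpos'])
cv2.imwrite('pics/t2c.png',cv2.convertScaleAbs(cv2.resize(t[180:350,60:440],(800,358),interpolation=cv2.INTER_CUBIC),alpha=1.6))
E
```

```text
time_s: 11.58
tool_pos: [0.5003, 0.402, 0.3568]
tool_rot: [179.7, 0.3, 177.4]
force: [0.4, 0.2, 0.7]
grip_width: 0.0451
grasp_force: 0.0
turn -0.294
[-0.076 -0.609  0.054]
t 11.57 pos [0.5003 0.402  0.3568] yaw 177.4 F [0.4 0.2 0.7] w 0.0451 g 0.0
[-43.00362035  15.61117518   2.40054854  73.97083459  -0.65146779
  90.2317032   46.66924129]
```

View pics/t2c.png

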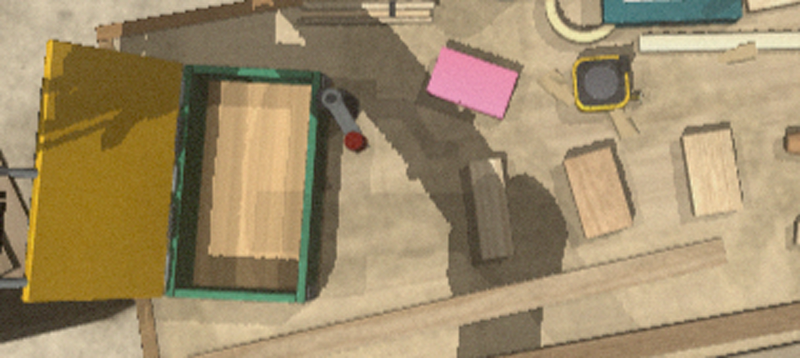

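The lid is laid back and staying open, with the bin interior clear at crop (255,180). The clamp's knob is out of the way at (355,142). The blocks are unmoved at crop (488,210), (598,190) and (712,170). Pink at (473,82) is the look-alike and stays put.

```bash
python3 - <<'E'
from h import *
f=lambda q:np.array(q)/(800/380)+[60,180]
for nm,q,z in(('bin',[(185,65),(322,74),(302,300),(168,296)],.08),('a',[(463,165),(503,157),(513,258),(480,263)],.022),('mid',[(564,157),(612,145),(634,225),(588,238)],.028),('right',[(682,132),(730,125),(743,209),(694,217)],.024)): print(nm,rectz('top',f(q),z))
E
```

```text
bin [550.9 205.8 159.9 267.2 176.6]
a [521.7 -80.   49.8 123.1  10.4]
mid [ 545.7 -211.1   60.6  102.5   15.8]
right [ 570.9 -350.1   61.1  105.7    8. ]
```

```bash
python3 -m crank '[{"x":-0.076,"y":-0.609,"z":0.05,"turn":-0.28},{"x":-0.076,"y":-0.609,"z":0.05,"turn":-0.28},{"x":-0.076,"y":-0.609,"z":0.05,"turn":-0.28},{"x":-0.076,"y":-0.609,"z":0.05,"turn":-0.28},{"x":-0.076,"y":-0.609,"z":0.05,"turn":-0.28},{"x":-0.076,"y":-0.609,"z":0.05,"turn":-0.28},{"x":-0.076,"y":-0.609,"z":0.05,"turn":-0.28},{"x":-0.076,"y":-0.609,"z":0.05,"turn":-0.28},{"x":-0.076,"y":-0.609,"z":0.05,"turn":-0.28},{"x":-0.076,"y":-0.609,"z":0.10,"turn":-0.28},{"x":-0.076,"y":-0.609,"z":0.14,"turn":-0.28},{"x":-0.076,"y":-0.609,"z":0.14,"turn":-0.28}]' 0.085; python3 go.py -166.8 .548 -.209 .15 .548 -.209 .024
```

```text
time_s: 13.12
tool_pos: [0.5436, -0.2104, 0.2075]
tool_rot: [179.7, -0.5, -166.7]
force: [0.0, 0.4, 0.4]
grip_width: 0.0849
grasp_force: 0.0
turn 0.001
[-0.005  0.     0.057]
[-0.006 -0.     0.183]
t 13.12 pos [ 0.5436 -0.2104  0.2075] yaw -166.7 F [0.  0.4 0.4] w 0.0849 g 0.0
```

```bash
python3 -m crank '[{"x":-0.003,"y":0.0,"z":0.06,"turn":-0.02},{"x":-0.003,"y":0.0,"z":0.12,"turn":-0.02},{"x":-0.003,"y":0.0,"z":0.16,"turn":-0.02},{"x":-0.003,"y":0,"z":0.183,"turn":-0.02},{"x":-0.003,"y":0,"z":0.183,"turn":-0.02}]' 0.085; python3 -m crank '[{"x":0,"y":0,"z":0,"turn":0},{"x":0,"y":0,"z":0,"turn":0},{"x":0,"y":0,"z":0,"turn":0},{"x":0,"y":0,"z":0,"turn":0},{"x":0,"y":0,"z":0,"turn":0},{"x":0,"y":0,"z":0,"turn":0}]' 0.04 30; python3 -m crank '[{"x":0,"y":0,"z":-0.04,"turn":0},{"x":0,"y":0,"z":-0.1,"turn":0},{"x":0,"y":0,"z":-0.16,"turn":0},{"x":0,"y":0,"z":-0.2,"turn":0},{"x":0,"y":0,"z":-0.2,"turn":0}]'; python3 go.py 87 .484 .208 .22;python3 go.py 267 .484 .208 .22
```

```text
time_s: 13.75
tool_pos: [0.5502, -0.2082, 0.0292]
tool_rot: [179.9, -0.1, -165.3]
force: [0.3, -0.6, 0.7]
grip_width: 0.0848
grasp_force: 0.0
time_s: 14.5
tool_pos: [0.551, -0.2096, 0.0306]
tool_rot: [180.0, 0.1, -165.4]
force: [-0.6, 1.9, 6.9]
grip_width: 0.0599
grasp_force: 30.0
time_s: 15.12
tool_pos: [0.5519, -0.2112, 0.2334]
tool_rot: [-179.8, 0.4, -165.5]
force: [0.3, -0.3, -1.2]
grip_width: 0.0599
grasp_force: 29.9
turn 1.877
[-0.039  0.423  0.012]
t 15.12 pos [ 0.5519 -0.2112  0.2334] yaw -165.5 F [ 0.3 -0.3 -1.2] w 0.0599 g 29.9
turn -1.265
[-0.039  0.423  0.012]
t 15.12 pos [ 0.5519 -0.2112  0.2334] yaw -165.5 F [ 0.3 -0.3 -1.2] w 0.0599 g 29.9
```

```bash
python3 -m crank '[{"x":-0.039,"y":0.423,"z":0.0,"turn":1.877},{"x":-0.039,"y":0.423,"z":0.0,"turn":1.877},{"x":-0.039,"y":0.423,"z":0.0,"turn":1.877},{"x":-0.039,"y":0.423,"z":0.0,"turn":1.877},{"x":-0.039,"y":0.423,"z":0.0,"turn":1.877},{"x":-0.039,"y":0.423,"z":0.0,"turn":1.877},{"x":-0.039,"y":0.423,"z":0.0,"turn":1.877},{"x":-0.039,"y":0.423,"z":0.0,"turn":1.877},{"x":-0.039,"y":0.423,"z":0.0,"turn":1.877},{"x":-0.039,"y":0.423,"z":0.0,"turn":1.877},{"x":-0.039,"y":0.423,"z":0.0,"turn":1.877},{"x":-0.039,"y":0.423,"z":0.0,"turn":1.877}]'; python3 go.py 87 .487 .208 .052
```

```text
time_s: 16.62
tool_pos: [0.4808, 0.2087, 0.2279]
tool_rot: [-179.9, 0.1, 87.1]
force: [0.1, -0.1, -0.6]
grip_width: 0.0597
grasp_force: 29.9
turn 0.002
[-0.     0.007  0.176]
t 16.62 pos [0.4808 0.2087 0.2279] yaw 87.1 F [ 0.1 -0.1 -0.6] w 0.0597 g 29.9
```

```bash
python3 -m crank '[{"x":0,"y":0.006,"z":0.05,"turn":0},{"x":0,"y":0.006,"z":0.10,"turn":0},{"x":0,"y":0.006,"z":0.15,"turn":0},{"x":0,"y":0.006,"z":0.174,"turn":0},{"x":0,"y":0.006,"z":0.174,"turn":0}]'; python3 -m crank '[{"x":0,"y":0,"z":0,"turn":0},{"x":0,"y":0,"z":0,"turn":0},{"x":0,"y":0,"z":0,"turn":0},{"x":0,"y":0,"z":-0.06,"turn":0},{"x":0,"y":0,"z":-0.12,"turn":0},{"x":0,"y":0,"z":-0.18,"turn":0},{"x":0,"y":0,"z":-0.18,"turn":0}]' 0.073; python3 go.py -172 .572 -.349 .20
```

```text
time_s: 17.25
tool_pos: [0.4853, 0.2077, 0.0528]
tool_rot: [-179.7, 0.2, 87.2]
force: [-0.1, 0.5, -0.7]
grip_width: 0.0601
grasp_force: 29.9
time_s: 18.12
tool_pos: [0.4906, 0.2103, 0.2422]
tool_rot: [179.4, -0.4, 87.0]
force: [0.0, 0.2, -0.3]
grip_width: 0.0726
grasp_force: 0.0
turn -1.762
[-0.555  0.11   0.04 ]
t 18.12 pos [0.4906 0.2103 0.2422] yaw 87.0 F [ 0.   0.2 -0.3] w 0.0726 g 0.0
```

```bash
python3 -m crank '[{"x":-0.555,"y":0.11,"z":0,"turn":-1.762},{"x":-0.555,"y":0.11,"z":0,"turn":-1.762},{"x":-0.555,"y":0.11,"z":0,"turn":-1.762},{"x":-0.555,"y":0.11,"z":0,"turn":-1.762},{"x":-0.555,"y":0.11,"z":0,"turn":-1.762},{"x":-0.555,"y":0.11,"z":0,"turn":-1.762},{"x":-0.555,"y":0.11,"z":0,"turn":-1.762},{"x":-0.555,"y":0.11,"z":0,"turn":-1.762},{"x":-0.555,"y":0.11,"z":0,"turn":-1.762},{"x":-0.555,"y":0.11,"z":0,"turn":-1.762},{"x":-0.555,"y":0.11,"z":0.05,"turn":-1.762},{"x":-0.555,"y":0.11,"z":0.05,"turn":-1.762}]' 0.085; python3 go.py -172 .572 -.349 .024; python3 - <<'E'
from h import *
t=shot('top','t3.png');s=shot('side','s3.png')
cv2.imwrite('pics/t3c.png',cv2.convertScaleAbs(np.vstack([cv2.resize(t[180:350,60:440],(760,340)),cv2.resize(s[230:350,180:540],(760,253))]),alpha=1.5))
E
```

```text
time_s: 19.62
tool_pos: [0.5654, -0.3506, 0.1805]
tool_rot: [179.7, -0.4, -172.2]
force: [-0.5, 1.6, -0.3]
grip_width: 0.0853
grasp_force: 0.0
turn -0.004
[-0.008 -0.     0.156]
t 19.62 pos [ 0.5654 -0.3506  0.1805] yaw -172.2 F [-0.5  1.6 -0.3] w 0.0853 g 0.0
```

View pics/t3c.png

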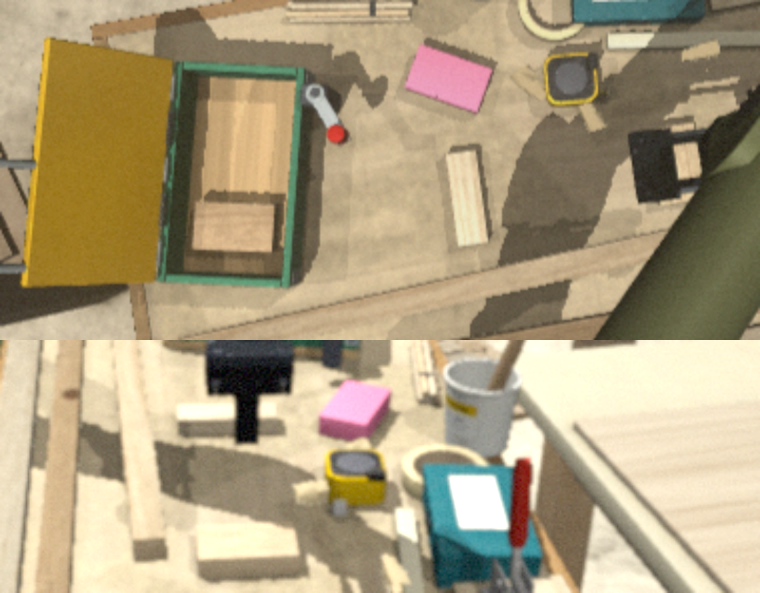

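The first block lies flat in the bin at crop (235,228). The pale block is unmoved in the side view at crop (248,550), and the gripper is over it. Descending.

```bash
python3 -m crank '[{"x":-0.005,"y":0,"z":0.05,"turn":0},{"x":-0.005,"y":0,"z":0.1,"turn":0},{"x":-0.005,"y":0,"z":0.14,"turn":0},{"x":-0.005,"y":0,"z":0.158,"turn":0},{"x":-0.005,"y":0,"z":0.158,"turn":0}]' 0.085; python3 -m crank '[{"x":0,"y":0,"z":0,"turn":0},{"x":0,"y":0,"z":0,"turn":0},{"x":0,"y":0,"z":0,"turn":0},{"x":0,"y":0,"z":0,"turn":0},{"x":0,"y":0,"z":0,"turn":0},{"x":0,"y":0,"z":0,"turn":0}]' 0.04 30; python3 -m crank '[{"x":0,"y":0,"z":-0.04,"turn":0},{"x":0,"y":0,"z":-0.1,"turn":0},{"x":0,"y":0,"z":-0.16,"turn":0},{"x":0,"y":0,"z":-0.2,"turn":0},{"x":0,"y":0,"z":-0.2,"turn":0}]'; python3 go.py 87 .617 .2016 .22
```

```text
time_s: 20.35
tool_pos: [0.5742, -0.3495, 0.0281]
tool_rot: [180.0, 0.0, -172.0]
force: [-0.3, -0.2, 0.4]
grip_width: 0.0849
grasp_force: 0.0
time_s: 21.1
tool_pos: [0.5741, -0.3503, 0.0285]
tool_rot: [180.0, 0.1, -172.0]
force: [-1.1, 1.5, 6.5]
grip_width: 0.0598
grasp_force: 30.0
time_s: 21.72
tool_pos: [0.5749, -0.352, 0.2317]
tool_rot: [-179.7, 0.3, -172.0]
force: [0.0, -0.9, -0.3]
grip_width: 0.0595
grasp_force: 30.0
turn 1.762
[-0.118  0.542  0.01 ]
t 21.73 pos [ 0.5749 -0.352   0.2317] yaw -172.0 F [ 0.  -0.9 -0.3] w 0.0595 g 30.0
```

```bash
python3 -m crank '[{"x":-0.118,"y":0.542,"z":0,"turn":1.762},{"x":-0.118,"y":0.542,"z":0,"turn":1.762},{"x":-0.118,"y":0.542,"z":0,"turn":1.762},{"x":-0.118,"y":0.542,"z":0,"turn":1.762},{"x":-0.118,"y":0.542,"z":0,"turn":1.762},{"x":-0.118,"y":0.542,"z":0,"turn":1.762},{"x":-0.118,"y":0.542,"z":0,"turn":1.762},{"x":-0.118,"y":0.542,"z":0,"turn":1.762},{"x":-0.118,"y":0.542,"z":0,"turn":1.762},{"x":-0.118,"y":0.542,"z":0,"turn":1.762},{"x":-0.118,"y":0.542,"z":0,"turn":1.762},{"x":-0.118,"y":0.542,"z":0,"turn":1.762}]'; python3 go.py 87 .617 .2016 .052
```

```text
time_s: 23.22
tool_pos: [0.615, 0.2002, 0.2266]
tool_rot: [-179.9, 0.1, 87.0]
force: [0.1, -0.4, -0.6]
grip_width: 0.06
grasp_force: 30.0
turn 0.000
[0.002 0.002 0.175]
t 23.23 pos [0.615  0.2002 0.2266] yaw 87.0 F [ 0.1 -0.4 -0.6] w 0.06 g 30.0
```

```bash
python3 -m crank '[{"x":0.001,"y":0.001,"z":0.05,"turn":0},{"x":0.001,"y":0.001,"z":0.10,"turn":0},{"x":0.001,"y":0.001,"z":0.15,"turn":0},{"x":0.001,"y":0.001,"z":0.174,"turn":0},{"x":0.001,"y":0.001,"z":0.174,"turn":0}]'; python3 -m crank '[{"x":0,"y":0,"z":0,"turn":0},{"x":0,"y":0,"z":0,"turn":0},{"x":0,"y":0,"z":0,"turn":0},{"x":0,"y":0,"z":-0.06,"turn":0},{"x":0,"y":0,"z":-0.12,"turn":0},{"x":0,"y":0,"z":-0.18,"turn":0},{"x":0,"y":0,"z":-0.18,"turn":0}]' 0.073; python3 go.py -171.5 .524 -.081 .20
```

```text
time_s: 23.85
tool_pos: [0.6148, 0.2005, 0.0514]
tool_rot: [-179.8, 0.2, 86.9]
force: [0.1, -0.0, -0.3]
grip_width: 0.0595
grasp_force: 30.0
time_s: 24.72
tool_pos: [0.6195, 0.2043, 0.2409]
tool_rot: [179.4, -0.3, 87.0]
force: [0.4, -0.6, 0.3]
grip_width: 0.0728
grasp_force: 0.0
turn -1.771
[-0.29  -0.081  0.038]
t 24.73 pos [0.6195 0.2043 0.2409] yaw 87.0 F [ 0.4 -0.6  0.3] w 0.0728 g 0.0
```

```bash
python3 -m crank '[{"x":-0.288,"y":-0.083,"z":0,"turn":-1.771},{"x":-0.288,"y":-0.083,"z":0,"turn":-1.771},{"x":-0.288,"y":-0.083,"z":0,"turn":-1.771},{"x":-0.288,"y":-0.083,"z":0,"turn":-1.771},{"x":-0.288,"y":-0.083,"z":0,"turn":-1.771},{"x":-0.288,"y":-0.083,"z":0,"turn":-1.771},{"x":-0.288,"y":-0.083,"z":0,"turn":-1.771},{"x":-0.288,"y":-0.083,"z":0,"turn":-1.771},{"x":-0.288,"y":-0.083,"z":0,"turn":-1.771},{"x":-0.288,"y":-0.083,"z":0,"turn":-1.771},{"x":-0.288,"y":-0.083,"z":0,"turn":-1.771}]' 0.08; python3 go.py -171.5 .524 -.081 .022; python3 - <<'E'
from h import *
t=shot('top','t4.png');s=shot('side','s4.png')
cv2.imwrite('pics/t4c.png',cv2.convertScaleAbs(np.vstack([cv2.resize(t[180:350,60:440],(760,340)),cv2.resize(s[230:350,180:540],(760,253))]),alpha=1.5))
E
```

```text
time_s: 26.1
tool_pos: [0.518, -0.0795, 0.2331]
tool_rot: [180.0, -0.0, -171.6]
force: [-0.7, 0.3, 0.4]
grip_width: 0.0798
grasp_force: 0.0
turn -0.001
[-0.006 -0.002  0.211]
t 26.1 pos [ 0.518  -0.0795  0.2331] yaw -171.6 F [-0.7  0.3  0.4] w 0.0798 g 0.0
```

View pics/t4c.png

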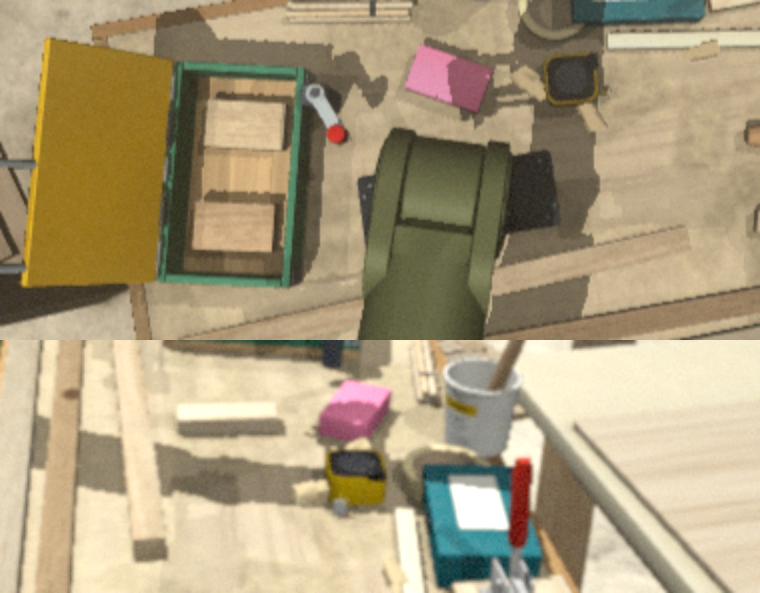

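Two blocks are in the bin at crop (243,125) and (235,228). The narrow block is unmoved in the side view at crop (230,415). Descending.

```bash
python3 -m crank '[{"x":-0.003,"y":-0.001,"z":0.06,"turn":0},{"x":-0.003,"y":-0.001,"z":0.12,"turn":0},{"x":-0.003,"y":-0.001,"z":0.17,"turn":0},{"x":-0.003,"y":-0.001,"z":0.21,"turn":0},{"x":-0.003,"y":-0.001,"z":0.212,"turn":0},{"x":-0.003,"y":-0.001,"z":0.212,"turn":0}]' 0.08; python3 -m crank '[{"x":0,"y":0,"z":0,"turn":0},{"x":0,"y":0,"z":0,"turn":0},{"x":0,"y":0,"z":0,"turn":0},{"x":0,"y":0,"z":0,"turn":0},{"x":0,"y":0,"z":0,"turn":0},{"x":0,"y":0,"z":0,"turn":0},{"x":0,"y":0,"z":0,"turn":0}]' 0.02 30; python3 -m crank '[{"x":0,"y":0,"z":-0.04,"turn":0},{"x":0,"y":0,"z":-0.1,"turn":0},{"x":0,"y":0,"z":-0.16,"turn":0},{"x":0,"y":0,"z":-0.2,"turn":0},{"x":0,"y":0,"z":-0.2,"turn":0}]'; python3 go.py 87 .552 .205 .22
```

```text
time_s: 26.95
tool_pos: [0.5211, -0.0801, 0.0214]
tool_rot: [180.0, -0.1, -171.5]
force: [0.1, -0.4, 0.2]
grip_width: 0.0798
grasp_force: 0.0
time_s: 27.82
tool_pos: [0.5215, -0.0798, 0.0217]
tool_rot: [180.0, -0.0, -171.5]
force: [-1.0, 1.4, 2.3]
grip_width: 0.0396
grasp_force: 30.0
time_s: 28.45
tool_pos: [0.5236, -0.0808, 0.225]
tool_rot: [-180.0, 0.4, -171.5]
force: [-0.6, 0.3, -0.8]
grip_width: 0.0397
grasp_force: 30.0
turn 1.771
[-0.07   0.278  0.005]
t 28.45 pos [ 0.5236 -0.0808  0.225 ] yaw -171.5 F [-0.6  0.3 -0.8] w 0.0397 g 30.0
```

```bash
python3 -m crank '[{"x":-0.07,"y":0.278,"z":0,"turn":1.771},{"x":-0.07,"y":0.278,"z":0,"turn":1.771},{"x":-0.07,"y":0.278,"z":0,"turn":1.771},{"x":-0.07,"y":0.278,"z":0,"turn":1.771},{"x":-0.07,"y":0.278,"z":0,"turn":1.771},{"x":-0.07,"y":0.278,"z":0,"turn":1.771},{"x":-0.07,"y":0.278,"z":0,"turn":1.771},{"x":-0.07,"y":0.278,"z":0,"turn":1.771},{"x":-0.07,"y":0.278,"z":0,"turn":1.771},{"x":-0.07,"y":0.278,"z":0,"turn":1.771},{"x":-0.07,"y":0.278,"z":0,"turn":1.771}]'; python3 go.py 87 .552 .203 .066; python3 - <<'E'
from h import *
t=shot('top','t5.png')
cv2.imwrite('pics/t5c.png',cv2.convertScaleAbs(cv2.resize(t[190:350,80:330],(500,320)),alpha=1.5))
E
```

```text
time_s: 29.82
tool_pos: [0.549, 0.2047, 0.2198]
tool_rot: [-179.9, 0.1, 87.1]
force: [0.3, 0.9, -0.5]
grip_width: 0.0396
grasp_force: 30.0
turn 0.002
[-0.001  0.003  0.154]
t 29.82 pos [0.549  0.2047 0.2198] yaw 87.1 F [ 0.3  0.9 -0.5] w 0.0396 g 30.0
```

View pics/t5c.png

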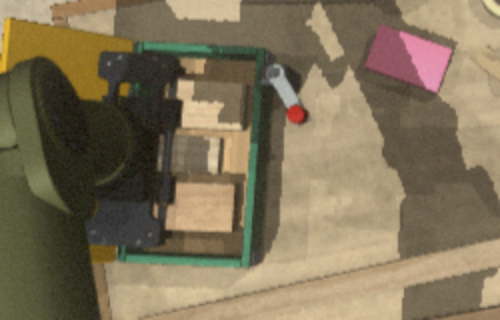

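The held block at crop (195,155) hangs over the 66 mm gap between the two placed blocks. Lowering and letting go.

```bash
python3 -m crank '[{"x":0,"y":0.002,"z":0.05,"turn":0},{"x":0,"y":0.002,"z":0.10,"turn":0},{"x":0,"y":0.002,"z":0.14,"turn":0},{"x":0,"y":0.002,"z":0.155,"turn":0},{"x":0,"y":0.002,"z":0.155,"turn":0}]'; python3 -m crank '[{"x":0,"y":0,"z":0,"turn":0},{"x":0,"y":0,"z":0,"turn":0},{"x":0,"y":0,"z":0,"turn":0},{"x":0,"y":0,"z":-0.06,"turn":0},{"x":0,"y":0,"z":-0.12,"turn":0},{"x":0,"y":0,"z":-0.18,"turn":0},{"x":0,"y":0,"z":-0.24,"turn":0},{"x":0,"y":0,"z":-0.28,"turn":0}]' 0.055; python3 go.py 177.3 .499 .401 .345 .499 .401 .25
```

```text
time_s: 30.5
tool_pos: [0.5513, 0.2048, 0.066]
tool_rot: [-179.9, 0.1, 87.1]
force: [0.3, -0.7, 0.4]
grip_width: 0.04
grasp_force: 30.0
time_s: 31.5
tool_pos: [0.5522, 0.205, 0.3507]
tool_rot: [179.8, -0.2, 87.0]
force: [0.5, -0.0, -0.4]
grip_width: 0.0553
grasp_force: 0.0
turn -1.576
[ 0.193 -0.063  0.006]
[ 0.193 -0.064  0.101]
t 31.5 pos [0.5522 0.205  0.3507] yaw 87.0 F [ 0.5 -0.  -0.4] w 0.0553 g 0.0
```

```bash
python3 -m crank '[{"x":0.201,"y":-0.062,"z":0,"turn":-1.576},{"x":0.201,"y":-0.062,"z":0,"turn":-1.576},{"x":0.201,"y":-0.062,"z":0,"turn":-1.576},{"x":0.201,"y":-0.062,"z":0,"turn":-1.576},{"x":0.201,"y":-0.062,"z":0,"turn":-1.576},{"x":0.201,"y":-0.062,"z":0,"turn":-1.576},{"x":0.201,"y":-0.062,"z":0,"turn":-1.576},{"x":0.201,"y":-0.062,"z":0,"turn":-1.576},{"x":0.201,"y":-0.062,"z":0,"turn":-1.576},{"x":0.201,"y":-0.062,"z":0,"turn":-1.576}]' 0.045; python3 go.py 177.3 .500 .409 .246; python3 - <<'E'
from h import *
t=shot('top','t6.png');s=shot('side','s6.png')
cv2.imwrite('pics/t6c.png',cv2.convertScaleAbs(np.vstack([cv2.resize(t[180:350,60:440],(760,340)),cv2.resize(s[120:240,180:540],(760,253))]),alpha=1.5))
E
```

```text
time_s: 32.75
tool_pos: [0.5002, 0.4089, 0.3471]
tool_rot: [180.0, 0.0, 177.3]
force: [0.8, 0.1, 0.2]
grip_width: 0.0453
grasp_force: 0.0
turn -0.001
[0.    0.    0.101]
t 32.75 pos [0.5002 0.4089 0.3471] yaw 177.3 F [0.8 0.1 0.2] w 0.0453 g 0.0
```

View pics/t6c.png

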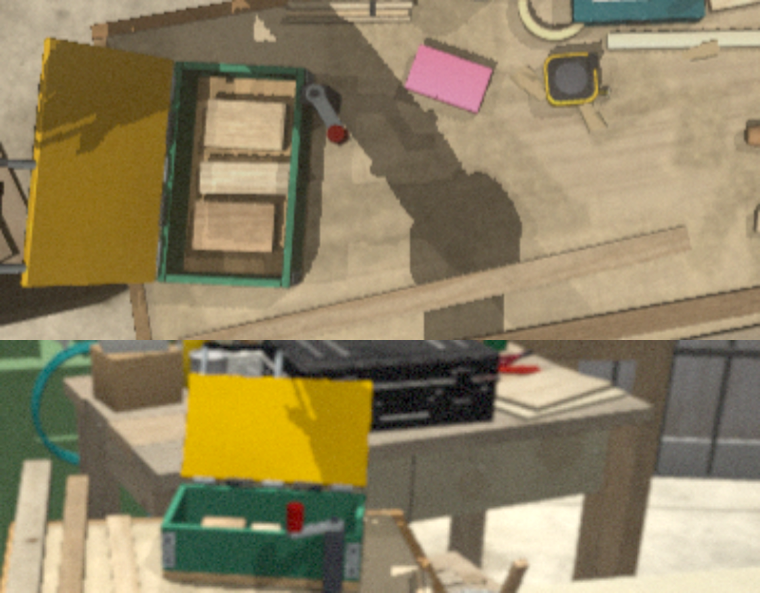

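All three blocks lie in the bin at crop (243,125), (245,177) and (235,228), and no other offcut is left on the bench. Now I'll take the bar.

```bash
python3 -m crank '[{"x":0,"y":0,"z":0.05,"turn":0},{"x":0,"y":0,"z":0.09,"turn":0},{"x":0,"y":0,"z":0.101,"turn":0},{"x":0,"y":0,"z":0.101,"turn":0}]' 0.045; python3 -m crank '[{"x":0,"y":0,"z":0,"turn":0},{"x":0,"y":0,"z":0,"turn":0},{"x":0,"y":0,"z":0,"turn":0},{"x":0,"y":0,"z":0,"turn":0},{"x":0,"y":0,"z":0,"turn":0},{"x":0,"y":0,"z":0,"turn":0}]' 0.0 25; python3 go.py -
python3 - <<'E'
import numpy as np
for b in(2.19,1.1): print([(round(a,2),*np.round([.205*(np.cos(b)-np.cos(a)),.205*(np.sin(b)-np.sin(a))],3)) for a in np.arange(b-.1,b-1.25,-.1)])
E
```

```text
time_s: 33.35
tool_pos: [0.5002, 0.4091, 0.2459]
tool_rot: [-180.0, 0.0, 177.3]
force: [-0.7, -0.0, 0.6]
grip_width: 0.0448
grasp_force: 0.0
time_s: 34.1
tool_pos: [0.5003, 0.4099, 0.2462]
tool_rot: [179.9, 0.1, 177.4]
force: [0.4, 2.9, 2.5]
grip_width: 0.0102
grasp_force: 24.7
t 34.1 pos [0.5003 0.4099 0.2462] yaw 177.4 F [0.4 2.9 2.5] w 0.0102 g 24.7
[(np.float64(2.09), np.float64(-0.017), np.float64(-0.011)), (np.float64(1.99), np.float64(-0.036), np.float64(-0.02)), (np.float64(1.89), np.float64(-0.055), np.float64(-0.028)), (np.float64(1.79), np.float64(-0.074), np.float64(-0.033)), (np.float64(1.69), np.float64(-0.095), np.float64(-0.037)), (np.float64(1.59), np.float64(-0.115), np.float64(-0.038)), (np.float64(1.49), np.float64(-0.136), np.float64(-0.037)), (np.float64(1.39), np.float64(-0.156), np.float64(-0.035)), (np.float64(1.29), np.float64(-0.176), np.float64(-0.03)), (np.float64(1.19), np.float64(-0.195), np.float64(-0.023)), (np.float64(1.09), np.float64(-0.214), np.float64(-0.015)), (np.float64(0.99), np.float64(-0.231), np.float64(-0.004))]
[(np.float64(1.0), np.float64(-0.018), np.float64(0.01)), (np.float64(0.9), np.float64(-0.034), np.float64(0.022)), (np.float64(0.8), np.float64(-0.05), np.float64(0.036)), (np.float64(0.7), np.float64(-0.064), np.float64(0.051)), (np.float64(0.6), np.float64(-0.076), np.float64(0.067)), (np.float64(0.5), np.float64(-0.087), np.float64(0.084)), (np.float64(0.4), np.float64(-0.096), np.float64(0.103)), (np.float64(0.3), np.float64(-0.103), np.float64(0.122)), (np.float64(0.2), np.float64(-0.108), np.float64(0.142)), (np.float64(0.1), np.float64(-0.111), np.float64(0.162)), (np.float64(0.0), np.float64(-0.112), np.float64(0.183)), (np.float64(-0.1), np.float64(-0.111), np.float64(0.203))]
```

```bash
python3 -m crank '[{"x":0,"y":-0.017,"z":-0.011,"turn":0},{"x":0,"y":-0.036,"z":-0.020,"turn":0},{"x":0,"y":-0.055,"z":-0.028,"turn":0},{"x":0,"y":-0.074,"z":-0.033,"turn":0},{"x":0,"y":-0.095,"z":-0.037,"turn":0},{"x":0,"y":-0.115,"z":-0.038,"turn":0},{"x":0,"y":-0.136,"z":-0.037,"turn":0},{"x":0,"y":-0.156,"z":-0.035,"turn":0},{"x":0,"y":-0.176,"z":-0.030,"turn":0},{"x":0,"y":-0.195,"z":-0.023,"turn":0},{"x":0,"y":-0.212,"z":-0.015,"turn":0}]' 0.0 35; python3 go.py -
```

```text
time_s: 35.48
tool_pos: [0.4897, 0.198, 0.2604]
tool_rot: [179.8, -0.0, 177.4]
force: [2.5, 4.1, -10.3]
grip_width: 0.0096
grasp_force: 35.3
t 35.48 pos [0.4897 0.198  0.2604] yaw 177.4 F [  2.5   4.1 -10.3] w 0.0096 g 35.3
```

```bash
python3 -m crank '[{"x":0,"y":-0.018,"z":0.010,"turn":0},{"x":0,"y":-0.034,"z":0.022,"turn":0},{"x":0,"y":-0.050,"z":0.036,"turn":0},{"x":0,"y":-0.064,"z":0.051,"turn":0},{"x":0,"y":-0.076,"z":0.067,"turn":0},{"x":0,"y":-0.087,"z":0.084,"turn":0},{"x":0,"y":-0.096,"z":0.103,"turn":0},{"x":0,"y":-0.103,"z":0.122,"turn":0},{"x":0,"y":-0.108,"z":0.142,"turn":0},{"x":0,"y":-0.110,"z":0.162,"turn":0},{"x":0,"y":-0.111,"z":0.176,"turn":0},{"x":0,"y":-0.111,"z":0.179,"turn":0}]'; python3 go.py -
```

```text
time_s: 36.98
tool_pos: [0.4841, 0.0866, 0.0815]
tool_rot: [180.0, -0.1, 177.3]
force: [-3.7, 0.0, -1.5]
grip_width: 0.0094
grasp_force: 35.2
t 36.98 pos [0.4841 0.0866 0.0815] yaw 177.3 F [-3.7  0.  -1.5] w 0.0094 g 35.2
```

```bash
python3 -m crank '[{"x":0,"y":0,"z":0.002,"turn":0},{"x":0,"y":0,"z":0.004,"turn":0},{"x":0,"y":0,"z":0.004,"turn":0},{"x":0,"y":0,"z":0.004,"turn":0}]'; python3 -m crank '[{"x":0,"y":0,"z":0,"turn":0},{"x":0,"y":0,"z":0,"turn":0},{"x":0,"y":0,"z":0,"turn":0},{"x":0,"y":0,"z":0,"turn":0},{"x":0,"y":0,"z":-0.05,"turn":0},{"x":0,"y":0,"z":-0.1,"turn":0},{"x":0,"y":0,"z":-0.15,"turn":0},{"x":0,"y":0,"z":-0.15,"turn":0}]' 0.045; python3 go.py 177.4 .593 .073 .22; python3 - <<'E'
from h import *
t=shot('top','t7.png')
s=shot('side','s7.png')
cv2.imwrite('pics/t7c.png',cv2.convertScaleAbs(np.vstack([cv2.resize(t[190:340,110:360],(600,360)),cv2.resize(s[150:250,200:450],(600,240))]),alpha=1.5))
E
```

```text
time_s: 37.48
tool_pos: [0.4841, 0.0865, 0.0776]
tool_rot: [-180.0, -0.1, 177.3]
force: [-5.2, 1.0, -2.1]
grip_width: 0.0094
grasp_force: 35.5
time_s: 38.48
tool_pos: [0.4878, 0.0868, 0.2321]
tool_rot: [179.8, 0.5, 177.3]
force: [-0.6, -0.1, -1.2]
grip_width: 0.0444
grasp_force: 0.0
turn -0.002
[-0.106 -0.009  0.013]
t 38.48 pos [0.4878 0.0868 0.2321] yaw 177.3 F [-0.6 -0.1 -1.2] w 0.0444 g 0.0
```

View pics/t7c.png

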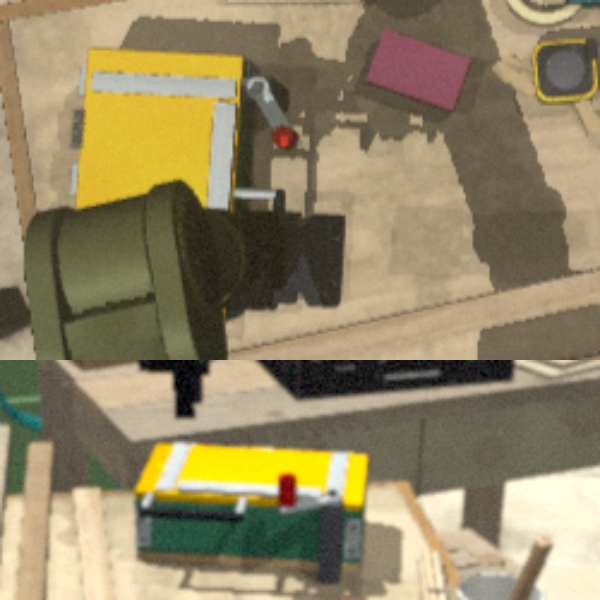

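The lid is shut: the bar at side crop (195,512) sits where it was at the start. The knob stands at top crop (285,138). Swinging the clamp back.

```bash
python3 -m crank '[{"x":-0.06,"y":-0.009,"z":0.0,"turn":0},{"x":-0.106,"y":-0.010,"z":0.0,"turn":0},{"x":-0.106,"y":-0.010,"z":0.04,"turn":0},{"x":-0.106,"y":-0.010,"z":0.08,"turn":0},{"x":-0.106,"y":-0.010,"z":0.099,"turn":0},{"x":-0.106,"y":-0.010,"z":0.099,"turn":0}]' 0.06; python3 -m crank '[{"x":0,"y":0,"z":0,"turn":0},{"x":0,"y":0,"z":0,"turn":0},{"x":0,"y":0,"z":0,"turn":0},{"x":0,"y":0,"z":0,"turn":0},{"x":0,"y":0,"z":0,"turn":0},{"x":0,"y":0,"z":0,"turn":0},{"x":0,"y":0,"z":0,"turn":0}]' 0.0 10; python3 go.py - .593 .0725 .1325
```

```text
time_s: 39.33
tool_pos: [0.589, 0.0712, 0.1266]
tool_rot: [-179.9, -0.2, 177.3]
force: [0.5, 0.2, 0.3]
grip_width: 0.0599
grasp_force: 0.0
time_s: 40.2
tool_pos: [0.5909, 0.0718, 0.1289]
tool_rot: [180.0, 0.1, 177.3]
force: [0.4, 0.3, 1.7]
grip_width: 0.0212
grasp_force: 10.0
[-0.002  0.001 -0.004]
t 40.2 pos [0.5909 0.0718 0.1289] yaw 177.3 F [0.4 0.3 1.7] w 0.0212 g 10.0
```

```bash
python3 -m crank '[{"x":0.004,"y":0.017,"z":-0.003,"turn":0},{"x":0.006,"y":0.026,"z":-0.003,"turn":0},{"x":0.006,"y":0.035,"z":-0.003,"turn":0},{"x":0.005,"y":0.044,"z":-0.003,"turn":0},{"x":0.002,"y":0.053,"z":-0.003,"turn":0},{"x":-0.002,"y":0.061,"z":-0.003,"turn":0},{"x":-0.007,"y":0.068,"z":-0.003,"turn":0},{"x":-0.013,"y":0.075,"z":-0.003,"turn":0},{"x":-0.020,"y":0.081,"z":-0.003,"turn":0},{"x":-0.028,"y":0.085,"z":-0.003,"turn":0},{"x":-0.036,"y":0.088,"z":-0.003,"turn":0},{"x":-0.045,"y":0.091,"z":-0.003,"turn":0}]'; python3 go.py - .6485 .164 .1325
```

```text
time_s: 41.7
tool_pos: [0.6396, 0.1621, 0.1309]
tool_rot: [179.9, -0.1, 177.4]
force: [-4.2, 1.9, -10.8]
grip_width: 0.0219
grasp_force: 10.0
[-0.009  0.002 -0.002]
t 41.7 pos [0.6396 0.1621 0.1309] yaw 177.4 F [ -4.2   1.9 -10.8] w 0.0219 g 10.0
```

```bash
python3 -m crank '[{"x":-0.005,"y":0.001,"z":0.002,"turn":0},{"x":-0.010,"y":0.001,"z":0.002,"turn":0},{"x":-0.011,"y":0.001,"z":0.002,"turn":0},{"x":-0.011,"y":0.001,"z":0.002,"turn":0}]'; python3 -m crank '[{"x":0,"y":0,"z":0,"turn":0},{"x":0,"y":0,"z":0,"turn":0},{"x":0,"y":0,"z":0,"turn":0},{"x":0,"y":0,"z":0,"turn":0},{"x":0,"y":0,"z":0,"turn":0},{"x":0,"y":0,"z":-0.05,"turn":0},{"x":0,"y":0,"z":-0.1,"turn":0},{"x":0,"y":0,"z":-0.16,"turn":0},{"x":0,"y":0,"z":-0.2,"turn":0},{"x":0.06,"y":0.06,"z":-0.2,"turn":0},{"x":0.08,"y":0.12,"z":-0.2,"turn":0},{"x":0.08,"y":0.14,"z":-0.2,"turn":0}]' 0.06; python3 go.py -; python3 - <<'E'
from h import *
t=shot('top','t8.png');s=shot('side','s8.png')
for n,im,roi in(('top',t,(150,200,240,260)),('side',s,(310,175,360,215))):
    for a,c in blobs(im,(0,130,50),(8,255,255),roi,8)[:2]: print('red',n,a,c.mean(0))
cv2.imwrite('pics/t8c.png',cv2.convertScaleAbs(np.vstack([cv2.resize(t[190:340,110:360],(600,360)),cv2.resize(s[150:250,200:450],(600,240))]),alpha=1.5))
E
```

```text
time_s: 42.2
tool_pos: [0.6522, 0.1634, 0.1309]
tool_rot: [179.8, 0.2, 177.4]
force: [-2.4, 4.6, -7.3]
grip_width: 0.0215
grasp_force: 10.0
time_s: 43.7
tool_pos: [0.5752, 0.3079, 0.3301]
tool_rot: [179.9, -0.0, 177.5]
force: [-0.0, -1.2, -1.0]
grip_width: 0.06
grasp_force: 0.0
t 43.7 pos [0.5752 0.3079 0.3301] yaw 177.5 F [-0.  -1.2 -1. ] w 0.06 g 0.0
red top 48.5 [188.8  226.24]
red side 47.5 [337.57142857 190.45714286]
```

View pics/t8c.png

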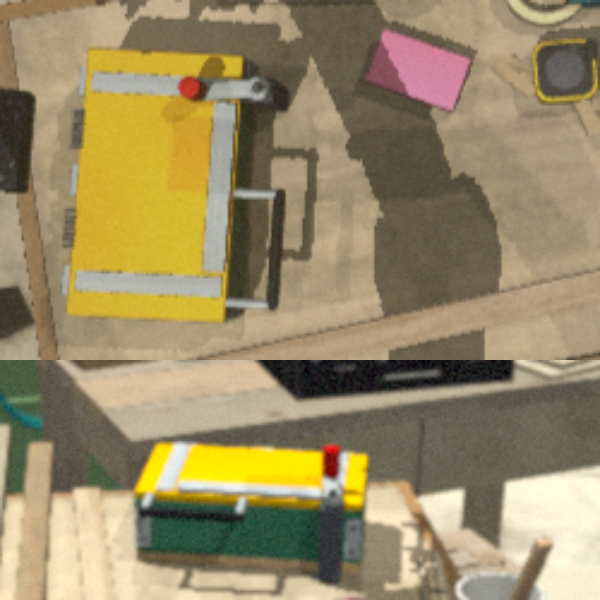

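The lid is shut and the clamp lies across it. The knob is at top (188.8,226.2) and side (337.6,190.5), which matches its starting position to within a pixel.

```bash
python3 -c "
from cell import env
print(env.sign_off())"
```

```text
the job is handed in; nothing more can be done
None
```

The job is handed in: all three short offcuts I found are in the bin, the lid is shut, and the clamp is back over it; sign-off gave no verdict.

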